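# Unlock a spring canister and let its plunger up gently

## Task

Open the spring-loaded parts canister for refilling: turn its orange cap anticlockwise until you feel it come free of the hidden lock, and keep hold of it so that the yellow spring plunger comes up slowly all the way instead of snapping up. Then set the cap down gently, wing upwards, in the cardboard tray, let go of it, and leave the other things on the bench where they are.

Things in the scene. Friction and masses are not known exactly. Their poses are not given: they have to be found in the camera images.
- canister: blue upright tube, 72 mm in diameter, its rim 110 mm above the bench, on a steel base plate 120 x 100 mm screwed to the bench (it cannot move). Origin: centre of the underside, z up along the tube's axis. Holds a spring plunger, kept down by the cap, which locks like a bayonet
- mouth (a point): centre of the canister's rim, 110 mm up. Under the cap's brim a hidden steel ring, 6 mm thick, underside 6 mm below the rim, has two opposite gaps for the cap's lugs. How the ring sits is random and told by no pose. The spring holds the lugs up against the ring, which also holds an upward pull. A gap lets its lug pass over about 20 degrees of turn; farther on, the cap is under the ring again
- cap: orange cap, about 120 g. Origin: centre of its spigot's underside, at first about 96 mm above the bench; z up, x along the wing. Upwards from the origin: spigot 42 mm in diameter, 0 to 18 mm, with steel lugs at +x and -x (2 to 8 mm up, 9 mm wide, reaching 30 mm from the axis); brim 76 mm in diameter, 18 to 24 mm; wing above. Stands by itself on the spigot
- wing (a point): middle of the cap's grip wing, 41 mm above the cap's origin; the wing is 46 mm long (x), 22 mm wide (y), 34 mm high. Turn it anticlockwise seen from above by an unknown 35 to 75 degrees until the lugs are in the gaps: the spring's whole load, about 8 N up, then comes on the hand, and the cap lifts straight out. Locked, it can be pressed down 4 mm
- follower (a joint): height of the yellow spring plunger (38 mm disc), m: 0 with the cap locked on it, 0.035 at its upper stop, its top then 21 mm over the rim. Its spring pushes with about 8 N at 0 and 3 N at 0.035, so it follows the cap up all those 35 mm, and let go it shoots up at over 0.5 m/s. Slowly means below 0.12 m/s all the way
- tray: open cardboard tray, 160 x 160 mm outside, walls 4 mm thick and 22 mm high, floor 4 mm thick, fixed to the bench. Origin: centre of its underside, x and y along its walls
- carton: bystander: loose brown carton with a pale band, 70 x 90 x 50 mm, origin centre of its underside
- part_box: bystander: loose small white and green parts box, 60 x 50 x 35 mm, origin centre of its underside
- tub: bystander: loose small jar with a white lid, 50 mm in diameter, 60 mm high, origin centre of its underside
There are look-alikes about, which are no part of the job. Of the things that look like the cap, the smaller one is meant. Of the things shaped like the tray, the cardboard one is meant.

How it is judged:
On the way:
1. the yellow plunger is up at its stop (within 2 mm) (value of joint follower above 0.033 m), for 0.2 s.
At the end, for the whole second after the job is handed in: the plunger is within 2 mm of its upper stop; the cap stands at rest on the tray's floor, wing up (within about 9 degrees), its origin within 60 mm of the tray's centre in the tray's x and y and less than 12 mm above the bench, and is let go (value of joint follower above 0.033 m and x of cap in the frame of tray between -0.06 and 0.06 m and y of cap in the frame of tray between -0.06 and 0.06 m and height (world z) of cap below 0.012 m and angle between cap's own z axis and vertical below 0.15 rad and linear speed of cap below 0.02 m/s and contact force between cap and tray above 0.3 N); the robot touches nothing.
It fails at once if the plunger shoots up (faster than 0.12 m/s) (velocity of joint follower above 0.12 m/s).
It fails at once if the cap is dropped or flung: it moves faster than 0.5 m/s while no finger touches it (contact force between cap and the fingers below 0.05 N and linear speed of cap above 0.5 m/s).
It fails at once if the carton is pushed more than 25 mm or tipped over (distance of carton from where it was at the start of the episode above 0.025 m or angle between carton's own z axis and vertical above 0.5 rad).
It fails at once if the parts box is pushed more than 25 mm or tipped over (distance of part_box from where it was at the start of the episode above 0.025 m or angle between part_box's own z axis and vertical above 0.5 rad).
It fails at once if the jar is pushed more than 25 mm or tipped over (distance of tub from where it was at the start of the episode above 0.025 m or angle between tub's own z axis and vertical above 0.5 rad).
It also fails if it takes over 67 s, if anything falls off the work surface, if the arm or the gripper's body presses on something with over 40 N, if the wrist force passes 120 N, or if a joint passes its speed limit or range.

## Robot

A 6-joint arm with a two-finger parallel gripper is mounted at the origin on the work surface. World frame = base frame: x ahead of the robot, y to its left, z up, the work surface at z = 0. Lengths are in m, angles in rad, forces in N, time in s.
With the tool pointing down it reaches from about 0.35 to 0.775 m from the base axis. Payload 5.5 kg.
Tool frame: the origin (TCP) lies on the centre line of the jaws, within the pads' length; the fingertips stand 11 mm ahead of it and the grasp point (between the pads) lies 8 mm behind it (env.tip_extent is the distance from the TCP to the fingertips, in m); z points along the fingers, y is the line along which they close (so a half turn about z gives the same grasp; the last joint's range is limited). The gripper opens to 85 mm and grips with 20 to 120 N. Pads are 22 mm wide; open, the fingers measure 114 mm over their backs; the gripper's body (76 mm by 85 mm) begins 54 mm behind the grasp point. The pads swing forward as they close: fully open they stand 13 mm farther back than shut.
Start: joints at [-1.296, 0.313, 0.046, 1.304, 0, 1.431], TCP at [0.232, -0.526, 0.242] pointing down, gripper open.
Joint ranges: [-2.76, 2.76], [-0.86, 1.69], [-1.03, 1.26], [-2.2, 2.34], [-1.47, 1.5], [-3.14, 3.14]. Speed limits (rad/s): [2.57, 2.57, 3.14, 3.14, 3.14, 3.14].

## Interface

Orientations are given as a unit quaternion [w, x, y, z].
In Python, from workcell import env gives the robot as it stands.
- The arm moves only by the shell command python3 -m jog 'ROWS' [FORCE]. ROWS is JSON, a list of rows, each a list of 5 numbers: the gripper's target within -1 to 1 (shut at 1, half-way at 0, fully open at -1), then the shift along the tool's x, y, z in m, then the turn about the tool's z in degrees. In form: [[fingers, tx, ty, tz, turn], ...]. A call has 1 to 5 rows; each row shifts and turns the commanded pose from where the row before left it, along the tool's axes as they then stand; what a row does not reach is not made up. A row lasts 1/12 s, in which the tool goes at most 41.7 mm and 7.16 degrees, less where a joint would pass 70% of its speed; a pose out of reach is approached as far as the arm can. A call is refused whole if a number of a shift passes 0.0417 or a number of a turn 7.16, either way. A call with a gripper value outside its range is refused whole. The fingers move at their own pace and stop on an object; FORCE is the grip in N (left out, the last holds). Time passes only in rows, so rows that do not move let the fingers close. It gives the time, the measured TCP pose, the force, the opening and the grip force at its end, in the units of the state.
- env.get_state(): the state, without advancing time (a new reading comes with each control period).
- env.read_camera(name): name is "side" or "top" or "wrist"; returns a dict with "img" (400x640x3 uint8, red, green, blue), "fov_y" (degrees; the focal length in pixels is half the picture's height over the tangent of half this angle, whatever the lens; pixels are square), "cx", "cy" (the principal point, pixels), "D" ([k1, k2, p1, p2, k3] as OpenCV has them; the pictures are not rectified), "T" (4x4, takes a point from camera to world coordinates). Camera axes: x right, y up, looking along -z (the intrinsics and any distortion apply to the point x, -y, -z); pixel columns grow to the right and rows downward; lengths in m; the calibration is good to about 2 mm. A picture is of the moment at which its call begins. There is no depth.
- env.hand_in(): hands the job in; it is judged then, once.
The state is a dict: "clock": time; "joint_pos": joint angles; "qvel": joint speeds; "tau": joint torques, N m; "tcp_pos": TCP position; "orientation": TCP orientation; "wrist_force": force on the tool from outside, world axes, zero at the start; "ft_torque": the same for the moment, N m; "finger_gap": finger opening in m; "grip_force": force on a finger pad.
Only numpy, scipy, OpenCV 4.12 (cv2) and the standard library are available. Lean on these libraries where they do the work, as an engineer would, in place of code of your own. Each camera call takes 0.05 s, during which the arm holds its last target. There are 200 camera calls.

## Working session

There is one attempt and no reset: what is moved stays moved. The work goes in short steps, Python scripts to look and compute and a shell command to move; the robot and the scene stay as the last step left them, time stands still between calls to the robot, and variables do not carry over. Pictures are saved under pics/ and viewed, at most 10 in all, crops included, and the job is handed in when it is done.

```bash
mkdir -p pics; ls
cat > h.py <<'E'
import numpy as np, cv2
from workcell import env
def cam(n):
    c=env.read_camera(n); h=c["img"].shape[0]; f=h/2/np.tan(np.radians(c["fov_y"])/2)
    c["K"]=np.array([[f,0,c["cx"]],[0,f,c["cy"]],[0,0,1.]]); c["D"]=np.array(c["D"],float); c["T"]=np.array(c["T"]); return c
def rays(c,px):
    p=cv2.undistortPoints(np.array(px,float).reshape(-1,1,2),c["K"],c["D"]).reshape(-1,2)
    d=np.c_[p[:,0],-p[:,1],-np.ones(len(p))]@c["T"][:3,:3].T
    return c["T"][:3,3],d
def onplane(c,px,z):
    o,d=rays(c,px); return o+d*((z-o[2])/d[:,2])[:,None]
def save(c,n): cv2.imwrite(n,c["img"][:,:,::-1])
def blobs(c,lo,hi,amin=60):
    hsv=cv2.cvtColor(c["img"],cv2.COLOR_RGB2HSV); m=cv2.inRange(hsv,lo,hi)
    cs,_=cv2.findContours(m,cv2.RETR_EXTERNAL,cv2.CHAIN_APPROX_NONE)
    return [k for k in cs if cv2.contourArea(k)>amin]
E
python3 - <<'E'
from h import *
for n in("top","side"):
    c=cam(n); save(c,f"pics/{n}0.png"); print(n,c["T"].round(3).tolist())
    for k in blobs(c,(5,140,90),(22,255,255)):
        print(cv2.boundingRect(k),cv2.contourArea(k))
s=env.get_state(); print(s["tcp_pos"],s["orientation"],s["finger_gap"])
E
```

```text
pics
top [[0.001, 0.996, -0.091, 0.452], [-1.0, 0.004, 0.027, 0.057], [0.028, 0.091, 0.995, 0.968], [0.0, 0.0, 0.0, 1.0]]
(0, 257, 32, 76) 164.0
(401, 177, 36, 35) 924.0
(45, 176, 72, 119) 463.5
(410, 114, 43, 43) 1409.0
side [[-0.768, 0.376, -0.518, -0.011], [-0.64, -0.471, 0.607, 0.674], [-0.016, 0.798, 0.603, 0.735], [0.0, 0.0, 0.0, 1.0]]
(319, 151, 27, 17) 202.5
(347, 141, 28, 23) 388.5
[ 0.2315846  -0.52583068  0.24150473] [-8.06175505e-04  9.78575282e-01  2.05887744e-01 -5.81633026e-05] 0.0853771932865973
```

View pics/top0.png

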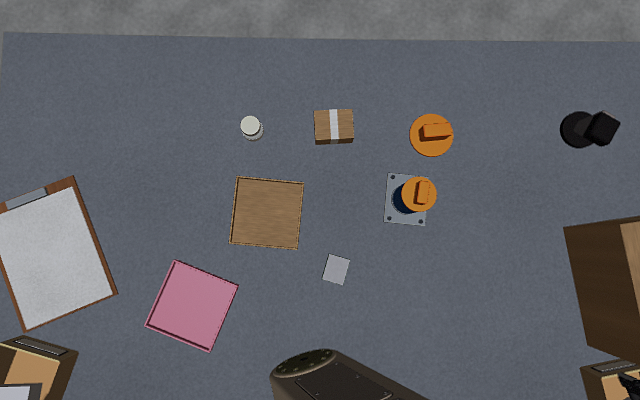

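View pics/side0.png

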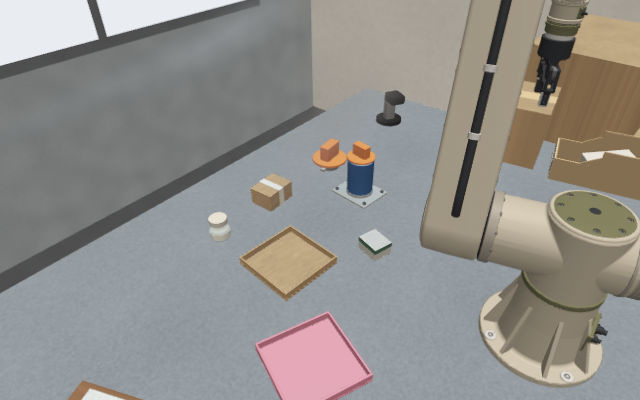

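Cap look-alikes in the top view: the small orange cap on the blue canister at (419,194), and a larger orange one on the bench at (431,134). I choose the one on the canister. For the tray, (267,212) is cardboard and (191,305) is pink, so I choose the cardboard one. Next I take a close crop and measure.

Run:
```python
from h import *
c=cam("top"); im=c["img"]
cr=cv2.resize(im[160:240,370:450],None,fx=7,fy=7,interpolation=cv2.INTER_CUBIC)
cv2.imwrite("pics/crop1.png",cr[:,:,::-1])
k=[k for k in blobs(c,(5,140,60),(22,255,255)) if cv2.boundingRect(k)[0]>380 and cv2.boundingRect(k)[1]>160][0]
P=onplane(c,k.reshape(-1,2),0.120)[:,:2]
(ctr,r)=cv2.minEnclosingCircle(P.astype(np.float32)*1000);print("brim",ctr,r, "ellipse",cv2.fitEllipse(P.astype(np.float32)*1000))
hsv=cv2.cvtColor(im,cv2.COLOR_RGB2HSV); print(hsv[180:212:3,403:438:3,2])
# tray
for lo,hi in(((8,60,60),(22,200,255)),):
  for k in blobs(c,lo,hi,1500):
    b=cv2.boundingRect(k)
    if 200<b[0]<260 and b[1]<230:
        box=cv2.boxPoints(cv2.minAreaRect(k)); Q=onplane(c,box,0.022); print("tray",Q.round(3).tolist(),Q.mean(0))
```

```text
brim (547.3539428710938, -171.42840576171875) 37.81819152832031 ellipse ((547.2560424804688, -171.3806915283203), (72.94995880126953, 74.15795135498047), 27.216951370239258)
[[132 145 187 180 183 188 122 184 190 111 109 103]
 [105 187 181 181 166  61 183 182 183 185 103 109]
 [179 182 179 182 124  57 182 180 182 183 190 109]
 [188 181 182 182  91 118 181 181 182 182 182 111]
 [184 183 180 184  70 175 181 180 179 183 181 158]
 [184 181 180 182  63 175 180 181 182 182 180 128]
 [187 181 181 191  67 187 182 181 177 181 181 141]
 [165 182 181 193  72 192 184 182 140 181 184 106]
 [ 43 190 180 185 162  94  49 116 180 179 143 110]
 [ 40  39 194 182 181 181 181 182 182 157 115 106]
 [ 41  39  39  90 200 186 188 192 103 107 100 105]]
tray [[0.441, 0.247, 0.022], [0.601, 0.235, 0.022], [0.585, 0.074, 0.022], [0.426, 0.089, 0.022]] [0.51332557 0.16096145 0.022     ]
```

View pics/crop1.png

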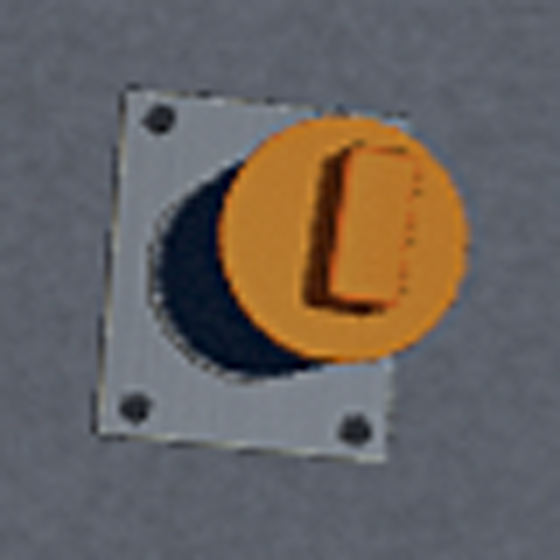

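The crop confirms it: the small cap is on the canister. Its wing top runs from crop (364,301) to (383,151), which is about (422,203) to (424.7,181.6) in the full picture. Now the geometry.

```bash
cat >> h.py <<'E'
from scipy.spatial.transform import Rotation as R
def togo(p,yaw=None):
    s=env.get_state(); q=s["orientation"]; M=R.from_quat([q[1],q[2],q[3],q[0]]).as_matrix()
    y=np.degrees(np.arctan2(M[1,0],M[0,0]))
    print("clk",round(s["clock"],2),"tcp",np.round(s["tcp_pos"],4),"yaw",y.round(1),"tilt",M[:,2].round(3),"q",np.round(s["joint_pos"],2),"F",np.round(s["wrist_force"],1),"gap",round(s["finger_gap"],4))
    if p is not None: print("tool shift now",(M.T@(np.array(p)-s["tcp_pos"])).round(4))
    if yaw is not None:
        a=np.radians(yaw); N=np.array([[np.cos(a),np.sin(a),0],[np.sin(a),-np.cos(a),0],[0,0,-1]])
        print("turn",round(y-yaw,1),"shift after turn",(N.T@(np.array(p)-s["tcp_pos"])).round(4))
E
python3 - <<'E'
from h import *
c=cam("top"); f=lambda x,y:(370+(x+.5)/7-.5,160+(y+.5)/7-.5)
P=onplane(c,[f(348,148),f(418,155),f(398,305),f(330,297)],0.154); print(P.round(4).tolist(),P.mean(0))
d=(P[0]+P[1]-P[2]-P[3])/2; print("len",np.linalg.norm(d[:2]),"ang",np.degrees(np.arctan2(d[1],d[0])))
B=onplane(c,[f(130,92),f(385,460),f(100,432),f(133,92)],0.008);print("base c",(B[0]+B[1])/2, B[0]-B[2])
togo([.547,-.171,.24],np.degrees(np.arctan2(d[1],d[0])))
E
```

```text
[[0.5702, -0.1645, 0.154], [0.5682, -0.185, 0.154], [0.5243, -0.1782, 0.154], [0.5265, -0.1584, 0.154]] [ 0.54729616 -0.17152846  0.154     ]
len 0.04430991052787507 ang -8.42408189828181
base c [ 0.54730186 -0.17203142  0.008     ] [ 0.11705806 -0.01183894  0.        ]
clk 0.2 tcp [ 0.2316 -0.526   0.2417] yaw 23.8 tilt [-0.     0.001 -1.   ] q [-1.3   0.31  0.05  1.3  -0.    1.43] F [-0.4 -0.2 -0.6] gap 0.0856
tool shift now [ 0.4317 -0.1978  0.002 ]
turn 32.2 shift after turn [ 0.26   -0.3973  0.0017]
```

```bash
python3 -m jog '[[-1,0,0,0,6.4],[-1,0,0,0,6.4],[-1,0,0,0,6.4],[-1,0,0,0,6.4],[-1,0,0,0,6.4]]' 80 >/dev/null
python3 -m jog '[[-1,0.02,-0.03,0,0],[-1,0.02,-0.03,0,0],[-1,0.02,-0.03,0,0],[-1,0.02,-0.03,0,0],[-1,0.02,-0.03,0,0]]' >/dev/null
python3 -m jog '[[-1,0.02,-0.03,0,0],[-1,0.02,-0.03,0,0],[-1,0.02,-0.03,0,0],[-1,0.02,-0.03,0,0],[-1,0.02,-0.03,0,0]]' >/dev/null
python3 -m jog '[[-1,0.02,-0.03,0,0],[-1,0.02,-0.03,0,0],[-1,0.02,-0.037,0,0],[-1,0,0,0,0],[-1,0,0,0,0]]'
python3 -c "
from h import *
togo([.5473,-.1716,.136],-8.2)"
```

```text
clock: 1.87
tcp_pos: [0.5466, -0.1688, 0.2418]
orientation: [-0.0, 0.998, -0.07, -0.0]
wrist_force: [-0.7, -0.3, -0.3]
finger_gap: 0.085
grip_force: 0.0
clk 1.87 tcp [ 0.5466 -0.1688  0.2418] yaw -8.0 tilt [-0.001  0.    -1.   ] q [-0.44  0.31  0.04  1.3  -0.    2.84] F [-0.7 -0.3 -0.3] gap 0.085
tool shift now [0.0012 0.0027 0.1058]
turn 0.2 shift after turn [0.0011 0.0027 0.1058]
```

```bash
python3 -m jog '[[-1,0.001,0.0027,0.02,0],[-1,0,0,0.02,0],[-1,0,0,0.02,0],[-1,0,0,0.02,0],[-1,0,0,0.015,0]]' >/dev/null
python3 -m jog '[[-1,0,0,0.01,0],[-1,0,0,0,0],[-1,0,0,0,0]]'
python3 -c "
from h import *
togo([.5473,-.1716,.136],-8.2)
c=cam('wrist');save(c,'pics/w1.png')"
```

```text
clock: 2.53
tcp_pos: [0.5456, -0.1744, 0.1372]
orientation: [-0.0, 0.997, -0.072, -0.0]
wrist_force: [0.1, 0.2, 1.6]
finger_gap: 0.0853
grip_force: 0.0
clk 2.53 tcp [ 0.5456 -0.1744  0.1372] yaw -8.3 tilt [-0.001  0.    -1.   ] q [-0.45  0.36 -0.15  1.06 -0.    2.84] F [0.1 0.2 1.6] gap 0.0853
tool shift now [ 0.0012 -0.003   0.0012]
turn -0.1 shift after turn [ 0.0012 -0.003   0.0012]
```

View pics/w1.png

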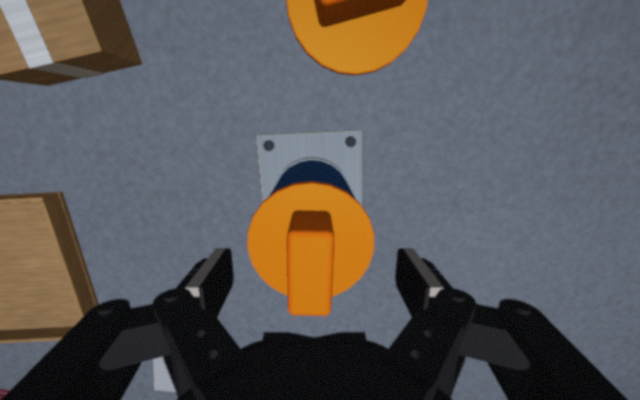

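The wrist view shows the small cap's wing at (311,275), centred between the pads at (222,275) and (405,275) and parallel to them. I trim the position and close.

```bash
python3 -m jog '[[-1,0.001,-0.003,0.001,0],[-1,0,0,0,0],[0,0,0,0,0],[0,0,0,0,0],[0,0,0,0,0]]' 40
python3 -m jog '[[1,0,0,0,0],[1,0,0,0,0],[1,0,0,0,0],[1,0,0,0,0],[1,0,0,0,0]]' 80
python3 -m jog '[[1,0,0,0,0],[1,0,0,0,0],[1,0,0,0,0],[1,0,0,0,0]]'
python3 -c "
from h import *
togo([.5473,-.1716,.136],-8.2);print(env.get_state()['ft_torque'])"
```

```text
clock: 3.0
tcp_pos: [0.5479, -0.1709, 0.1367]
orientation: [0.0, 0.997, -0.072, 0.0]
wrist_force: [0.9, -1.0, -0.4]
finger_gap: 0.0514
grip_force: 0.0
clock: 3.42
tcp_pos: [0.5478, -0.1712, 0.1367]
orientation: [0.0, 0.997, -0.072, 0.0]
wrist_force: [-1.8, -1.7, 3.7]
finger_gap: 0.0208
grip_force: 78.6
clock: 3.75
tcp_pos: [0.5478, -0.1712, 0.1367]
orientation: [0.0, 0.997, -0.072, 0.0]
wrist_force: [-0.9, -1.0, 4.5]
finger_gap: 0.0211
grip_force: 79.0
clk 3.75 tcp [ 0.5478 -0.1712  0.1367] yaw -8.2 tilt [ 0.    -0.001 -1.   ] q [-0.44  0.36 -0.15  1.06 -0.    2.84] F [-0.9 -1.   4.5] gap 0.0211
tool shift now [-0.0005  0.0005  0.0007]
turn -0.0 shift after turn [-0.0005  0.0005  0.0007]
[-0.21716324  0.30710482  0.04397393]
```

```bash
python3 -m jog '[[1,0,0,-0.0005,0],[1,0,0,0,0],[1,0,0,0,0]]' 100
python3 -m jog '[[1,0,0,-0.0005,0],[1,0,0,0,0],[1,0,0,0,0]]'
```

```text
clock: 4.0
tcp_pos: [0.5478, -0.1712, 0.1368]
orientation: [0.0, 0.997, -0.072, 0.0]
wrist_force: [-0.8, -3.2, 3.0]
finger_gap: 0.0203
grip_force: 100.2
clock: 4.25
tcp_pos: [0.5478, -0.1711, 0.1368]
orientation: [0.0, 0.997, -0.072, -0.0]
wrist_force: [0.7, -3.8, -2.7]
finger_gap: 0.0205
grip_force: 99.6
```

```bash
python3 -m jog '[[1,0,0,0,-4],[1,0,0,0,-4],[1,0,0,0,-4],[1,0,0,0,0],[1,0,0,0,0]]'
python3 -m jog '[[1,0,0,0,-4],[1,0,0,0,-4],[1,0,0,0,-4],[1,0,0,0,0],[1,0,0,0,0]]'
python3 -c "
from h import *
togo([.5475,-.1714,.137],-8.2);print(env.get_state()['ft_torque'])"
```

```text
clock: 4.67
tcp_pos: [0.5476, -0.1703, 0.1368]
orientation: [-0.001, 0.999, 0.032, -0.0]
wrist_force: [1.8, -1.0, -3.3]
finger_gap: 0.0204
grip_force: 99.6
clock: 5.08
tcp_pos: [0.5473, -0.1702, 0.1368]
orientation: [-0.001, 0.991, 0.136, -0.0]
wrist_force: [0.6, 1.5, -3.0]
finger_gap: 0.0207
grip_force: 99.5
clk 5.08 tcp [ 0.5473 -0.1702  0.1368] yaw 15.6 tilt [-0.001  0.001 -1.   ] q [-0.44  0.36 -0.15  1.06  0.    2.43] F [ 0.6  1.5 -3. ] gap 0.0207
tool shift now [-0.0002  0.0012 -0.0002]
turn 23.8 shift after turn [ 0.0003  0.0012 -0.0002]
[ 0.26813251 -0.20810501  0.17208161]
```

```bash
python3 -m jog '[[1,0,0,0,-4],[1,0,0,0,-4],[1,0,0,0,0],[1,0,0,0,0]]' | grep force
python3 -m jog '[[1,0,0,0,-4],[1,0,0,0,0],[1,0,0,0,0]]'| grep force
python3 -m jog '[[1,0,0,0,-4],[1,0,0,0,0],[1,0,0,0,0]]'| grep force
```

```text
wrist_force: [1.6, 1.4, -3.6]
grip_force: 99.4
wrist_force: [0.3, 1.9, -5.2]
grip_force: 99.3
wrist_force: [0.3, 2.6, -4.8]
grip_force: 99.2
```

At 40°, still locked.

```bash
python3 -m jog '[[1,0,0,0,-4],[1,0,0,0,0],[1,0,0,0,0]]' | grep wrist_f
python3 -m jog '[[1,0,0,0,-4],[1,0,0,0,0],[1,0,0,0,0]]'| grep wrist_f
```

```text
wrist_force: [-0.1, 1.3, -6.2]
wrist_force: [-1.3, 2.4, -6.4]
```

```bash
python3 -m jog '[[1,0,0,0,-4],[1,0,0,0,0],[1,0,0,0,0]]' | grep force
```

```text
wrist_force: [-1.9, 1.3, -5.4]
grip_force: 99.2
```

```bash
python3 -m jog '[[1,0,0,0,-4],[1,0,0,0,0],[1,0,0,0,0]]'
```

```text
clock: 6.92
tcp_pos: [0.5477, -0.1709, 0.1381]
orientation: [0.0, 0.915, 0.403, 0.0]
wrist_force: [-3.3, 3.5, 5.0]
finger_gap: 0.0204
grip_force: 100.9
```

Force flipped to +5 N and z rose 1.3 mm at 56°, so it is free. I go 7° further to the middle of the gap, then lift slowly.

```bash
python3 -m jog '[[1,0,0,0,-3.5],[1,0,0,0,-3.5],[1,0,0,0,0],[1,0,0,0,0]]'
python3 -m jog '[[1,0,0,-0.001,0],[1,0,0,-0.002,0],[1,0,0,-0.002,0],[1,0,0,0,0],[1,0,0,0,0]]'
```

```text
clock: 7.25
tcp_pos: [0.5493, -0.1718, 0.1395]
orientation: [0.002, 0.889, 0.459, 0.001]
wrist_force: [-2.4, 2.2, 5.9]
finger_gap: 0.0201
grip_force: 100.9
clock: 7.67
tcp_pos: [0.5493, -0.1718, 0.1446]
orientation: [0.002, 0.889, 0.459, 0.001]
wrist_force: [-1.7, 2.5, 5.5]
finger_gap: 0.0205
grip_force: 100.9
```

Rising freely with about 5.5 N of spring load on the hand. I continue slowly.

```bash
for i in 1; do python3 -m jog '[[1,0,0,-0.003,0],[1,0,0,-0.003,0],[1,0,0,-0.003,0],[1,0,0,-0.003,0],[1,0,0,0,0]]'; done
python3 -m jog '[[1,0,0,-0.003,0],[1,0,0,-0.003,0],[1,0,0,-0.003,0],[1,0,0,-0.003,0],[1,0,0,0,0]]' | grep -E "tcp|wrist"
python3 -m jog '[[1,0,0,-0.003,0],[1,0,0,-0.003,0],[1,0,0,-0.003,0],[1,0,0,-0.003,0],[1,0,0,0,0]]' | grep -E "tcp|wrist"
python3 -m jog '[[1,0,0,-0.004,0],[1,0,0,-0.004,0],[1,0,0,-0.004,0],[1,0,0,-0.004,0],[1,0,0,0,0]]' | grep -E "tcp|wrist"
python3 -m jog '[[1,0,0,-0.02,0],[1,0,0,-0.02,0],[1,0,0,-0.02,0],[1,0,0,0,0],[1,0,0,0,0]]' | grep -E "tcp|wrist"
python3 -c "
from h import *
togo([.5135,.161,.235])
c=cam('side');cv2.imwrite('pics/s1.png',cv2.resize(c['img'][80:330,200:420],None,fx=2.4,fy=2.4)[:,:,::-1])"
```

```text
clock: 8.08
tcp_pos: [0.5492, -0.1718, 0.1558]
orientation: [0.002, 0.888, 0.46, 0.001]
wrist_force: [2.1, 0.4, 4.7]
finger_gap: 0.0204
grip_force: 100.5
tcp_pos: [0.5477, -0.1712, 0.1668]
wrist_force: [2.4, -1.1, 2.2]
tcp_pos: [0.5471, -0.1706, 0.1782]
wrist_force: [-0.5, -0.4, -2.0]
tcp_pos: [0.5482, -0.1711, 0.1955]
wrist_force: [0.5, 0.2, -1.3]
tcp_pos: [0.5484, -0.1712, 0.2553]
wrist_force: [-0.1, -0.4, -1.9]
clk 9.75 tcp [ 0.5484 -0.1712  0.2553] yaw 54.8 tilt [ 0.003 -0.001 -1.   ] q [-0.44  0.31  0.07  1.33 -0.    1.74] F [-0.1 -0.4 -1.9] gap 0.0207
tool shift now [ 0.2512 -0.2203  0.0198]
```

View pics/s1.png

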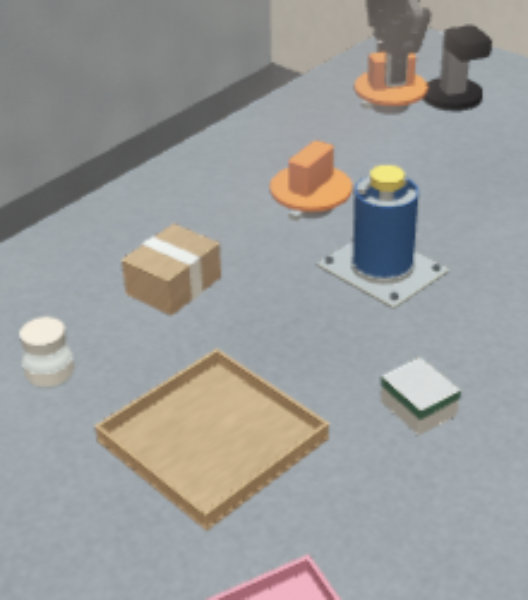

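The side view shows the yellow plunger up over the canister at crop (387,178), the cap held level at (391,85), and the other things undisturbed. I carry the cap to the tray.

```bash
python3 -m jog '[[1,0.015,-0.013,0,0],[1,0.025,-0.022,0,0],[1,0.025,-0.022,0,0],[1,0.025,-0.022,0,0],[1,0.025,-0.022,0,0]]' >/dev/null
python3 -m jog '[[1,0.025,-0.022,0,0],[1,0.025,-0.022,0,0],[1,0.025,-0.022,0,0],[1,0.025,-0.022,0,0],[1,0.025,-0.022,0,0]]' >/dev/null
python3 -m jog '[[1,0.011,-0.009,0,0],[1,0,0,0.02,0],[1,0,0,0.03,0],[1,0,0,0.03,0],[1,0,0,0.03,0]]' >/dev/null
python3 -m jog '[[1,0,0,0.03,0],[1,0,0,0.025,0],[1,0,0,0.015,0],[1,0,0,0.005,0],[1,0,0,0,0]]'
python3 -m jog '[[1,0,0,0,0],[1,0,0,0,0]]' >/dev/null
python3 -c "
from h import *
togo([.5135,.161,.045])"
```

```text
clock: 11.47
tcp_pos: [0.5105, 0.1606, 0.0667]
orientation: [-0.001, 0.888, 0.46, -0.003]
wrist_force: [0.6, -0.1, -1.8]
finger_gap: 0.0201
grip_force: 99.7
clk 11.63 tcp [0.5136 0.1611 0.0703] yaw 54.8 tilt [ 0.002  0.    -1.   ] q [ 0.15  0.36 -0.34  0.88 -0.    2.34] F [ 0.1 -0.1 -1.2] gap 0.0207
tool shift now [-0.0002 -0.0001  0.0253]
```

```bash
python3 -m jog '[[1,0,0,0.007,0],[1,0,0,0.007,0],[1,0,0,0.006,0],[1,0,0,0,0],[1,0,0,0,0]]' |grep -E "tcp|wrist"
python3 -m jog '[[1,0,0,0.002,0],[1,0,0,0,0],[1,0,0,0,0]]' |grep -E "tcp|wrist"
python3 -m jog '[[1,0,0,0.0015,0],[1,0,0,0,0],[1,0,0,0,0]]'|grep -E "tcp|wrist"
```

```text
tcp_pos: [0.5122, 0.1609, 0.0487]
wrist_force: [0.2, -0.0, -2.1]
tcp_pos: [0.5129, 0.161, 0.0473]
wrist_force: [0.5, 0.3, -1.5]
tcp_pos: [0.5128, 0.161, 0.0457]
wrist_force: [0.1, 1.0, -1.6]
```

```bash
python3 -m jog '[[1,0,0,0.001,0],[1,0,0,0,0],[1,0,0,0,0]]' |grep -E "tcp|wrist"
python3 -m jog '[[1,0,0,0.001,0],[1,0,0,0,0],[1,0,0,0,0]]'|grep -E "tcp|wrist"
```

```text
tcp_pos: [0.513, 0.161, 0.0448]
wrist_force: [-0.2, 1.1, -2.4]
tcp_pos: [0.513, 0.161, 0.0448]
wrist_force: [-1.3, 0.1, 6.0]
```

The cap is on the tray floor (force +6 N). I open gently, then retreat.

```bash
python3 -m jog '[[1,0,0,-0.0005,0],[1,0,0,0,0],[1,0,0,0,0]]' 20 |grep -E "tcp|wrist"
python3 -m jog '[[0.4,0,0,0,0],[0.2,0,0,0,0],[0,0,0,0,0],[-0.4,0,0,0,0],[-0.4,0,0,0,0]]'
python3 -m jog '[[-0.4,0,0,-0.01,0],[-0.4,0,0,-0.02,0],[-0.4,0,0,-0.03,0],[-0.4,0,0,-0.04,0],[-0.4,0,0,-0.04,0]]' >/dev/null
python3 -m jog '[[-0.4,0,0,-0.02,0],[-0.4,-0.03,0.03,0,0],[-0.4,-0.03,0.03,0,0],[-0.4,-0.03,0.03,0,0],[-0.4,0,0,0,0]]'
python3 -c "
from h import *
c=cam('top');save(c,'pics/t2.png')"
```

```text
tcp_pos: [0.5131, 0.161, 0.0448]
wrist_force: [-1.6, -0.6, 5.0]
clock: 13.72
tcp_pos: [0.5127, 0.161, 0.0441]
orientation: [0.0, 0.888, 0.46, -0.0]
wrist_force: [0.7, 0.6, -0.2]
finger_gap: 0.0599
grip_force: 0.0
clock: 14.55
tcp_pos: [0.5356, 0.0318, 0.2054]
orientation: [0.002, 0.889, 0.457, 0.0]
wrist_force: [-0.1, 1.7, -0.1]
finger_gap: 0.0596
grip_force: 0.0
```

View pics/t2.png

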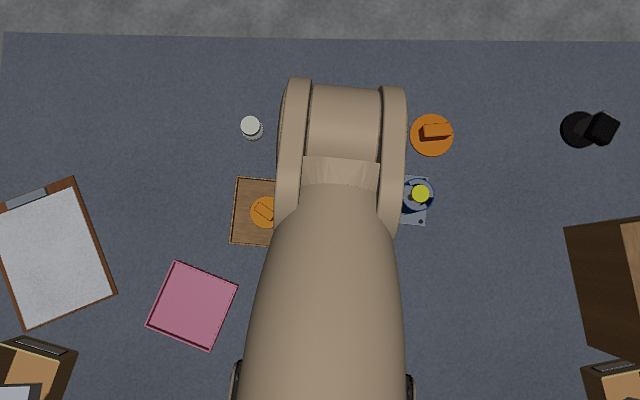

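The cap stands wing up in the cardboard tray at (264,212), the plunger is up at (420,193), and the arm is clear of everything. I let it settle and check the side view numerically before handing in.

```bash
python3 -m jog '[[-0.4,0,0,0,0],[-0.4,0,0,0,0],[-0.4,0,0,0,0],[-0.4,0,0,0,0],[-0.4,0,0,0,0]]' | grep -E "clock|wrist"
python3 - <<'E'
from h import *
c=cam("side")
for k in blobs(c,(5,170,90),(16,255,255),100): print(cv2.boundingRect(k))
for k in blobs(c,(22,150,90),(35,255,255),20):
    x,y,w,h=cv2.boundingRect(k); P=onplane(c,[(x+w/2,y+h/2)],.131); print("plunger",P)
print(env.hand_in())
E
```

```text
clock: 15.02
wrist_force: [0.1, -0.1, 0.5]
(278, 247, 20, 11)
the job is handed in; nothing more can be done
None
```

The job is handed in: the plunger came up slowly to its stop, the cap stands wing up and released in the cardboard tray, and nothing else looks moved in the pictures; it took about 15 s, and hand-in gave no verdict.

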